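# Try a bayonet lamp in the test socket

### The arm

A 7-joint arm with a two-finger parallel gripper is mounted at the origin on a cart in front of the work surface, level with it; the furniture and walls round the work are solid. World frame = base frame: x ahead of the robot, y to its left, z up, the work surface at z = 0. Lengths are in mm, angles in rad, forces in N, time in s.
With the tool pointing down it reaches from about 400 to 875 mm from the base axis. Payload 4.4 kg.
Tool frame: the origin (TCP) lies midway between the tips of the shut fingers; the grasp point (between the pads) lies 19 mm behind it; z points along the fingers, y is the direction in which the jaws open and shut (so a half turn about z gives the same grasp; the last joint's range is limited). The gripper opens to 85 mm and grips with 20 to 120 N. Pads are 22 mm wide; open, the fingers measure 114 mm over their backs; the gripper's body (76 mm by 85 mm) begins 54 mm behind the grasp point. The pads swing forward as they close: fully open they stand 13 mm farther back than shut.
Start: joints at [1.097, 0.628, 0.038, 1.517, -0.027, 0.996, -0.02], TCP at [257.812, -596.7, 231.313] pointing down, gripper open.
Joint ranges: [-3.06, 3.06], [-0.37, 2.12], [-1.25, 1.32], [0.18, 2.47], [-1.1, 4.24], [0.23, 1.98], [-2.94, 2.94]. Speed limits (rad/s): [2.57, 2.57, 3.14, 3.14, 3.14, 3.14, 3.14].

### API

Orientations are given as a 3x3 rotation matrix whose columns are the frame's x, y, z axes.
In Python, from rig import arm, readout, imaging gives the robot as it stands. Calls block until the motion is done:
- arm.move_to(position, orientation): joint-space move of the TCP to a pose.
- arm.move_l(position, ori=None, rate=150, until_force=None): straight line of the TCP; ori=None keeps the orientation; rate is the mean speed in mm/s. With until_force (N) it stops when the force on the tool has changed by that much, and returns True; else False.
- arm.set_joints(angles): joint-space move.
- arm.set_gripper(opening, grip_force=None): opening from 0.0 (shut) to 1.0 (fully open); grip_force is the grip in N (None keeps the last); returns when the fingers have stopped.
- arm.sleep(seconds).
- arm.ik(position, orientation): joint angles nearest the present ones, or None.
- readout.get_obs(): the state.
- imaging.grab_frame(name): name is "scene" or "top"; returns a dict with "pixels" (384x512x3 uint8, red, green, blue), "intrinsics" (3x3 intrinsics, pixels), "rvec" (rotation vector, rad) and "tvec" (3), from world to camera coordinates, as OpenCV has them. Camera axes: x right, y down, z forward; pixel columns grow to the right and rows downward; lengths in mm; the calibration is good to about 2 mm. A picture is of the moment at which its call begins. There is no depth.
A pose or a line that the arm cannot do raises arm.Unreachable and nothing moves.
- arm.close_job(): hands the job in, once; it reports no verdict.
Trained networks look in a picture, given as the dict that the camera call returned (one of the last four; its "shot" number tells which), for a name from the list of things; names that differ only in an ending like _2 or _b are one class to them, and where a whole thing is asked for, a point or a joint stands for the part that bears it (a point fixed in the world has none). Each returns a list of dicts, best first, with "conf" (0 to 1); they miss things now and then, are a little off and sometimes report something else, mostly with a low value. They report only what shows in the picture. A call takes as long as a camera call.
- imaging.spot_in(picture, name): "position" ([x, y, z] in mm, in world coordinates, good to about 4 mm: the middle of the surface that is visible of it).
- imaging.cut_out(picture, name): "mask" (384x512 bool, what is visible of it).
- imaging.landmark_of(picture, name): "position" ([x, y, z] in mm, in world coordinates, good to about 4 mm: a listed point, or the origin of a listed thing).
The state is a dict: "t": time; "joint_positions": joint angles; "qvel": joint speeds; "joint_efforts": joint torques, N m; "position": TCP position; "tool_rot": TCP orientation; "force": force on the tool from outside, world axes, zero at the start; "wrist_torque": the same for the moment, N m; "grip_width": opening from 0.0 (shut) to 1.0 (fully open).
Only numpy, scipy, OpenCV 4.12 (cv2) and the standard library are available. Lean on these libraries where they do the work, as an engineer would, in place of code of your own. Each camera call takes 0.05 s, during which the arm holds its last target. There are 200 camera calls.

### The job

Three look-alike lamps stand on the bench beside a lamp test socket: take the one whose bayonet cap fits the socket (neither too thin nor too thick), put its lugs through the slots, push it in against the spring until it is fully home, and twist it a quarter turn clockwise (seen from above) as far as it will go. The socket springs back, so finish holding the lamp in your grip, upright, still pressed fully home and twisted to the stop: do not let go. Leave the other two lamps and the things around where they stand.

Things in the scene. Friction and masses are not known exactly. Their poses are not given: they have to be found in the camera images.
- lamp_mid_centre (a point): Upright lamp 72 mm tall, the one that fits. Metal cap 28 mm in diameter, 0-30 mm above the foot; two opposite lugs, 6 mm wide, 38 mm tip to tip, 3-8 mm above the foot; collar and light ring 32 mm across, 30-44 mm; flat grip tab 30 x 12 mm, 44-72 mm. Point: on its axis, 36 mm above the foot. x: along tab and lugs, y: tab's thickness, z: up; half a turn looks the same.
- lamp_narrow_centre (a point): Upright lamp 72 mm tall, too thin for the socket. Metal cap 20 mm in diameter, 0-30 mm above the foot; two opposite lugs, 6 mm wide, 30 mm tip to tip, 3-8 mm above the foot; collar and light ring 32 mm across, 30-44 mm; flat grip tab 30 x 12 mm, 44-72 mm. Point: on its axis, 36 mm above the foot. x: along tab and lugs, y: tab's thickness, z: up; half a turn looks the same.
- lamp_wide_centre (a point): Upright lamp 72 mm tall, too thick for the socket. Metal cap 36 mm in diameter, 0-30 mm above the foot; two opposite lugs, 6 mm wide, 46 mm tip to tip, 3-8 mm above the foot; collar and light ring 32 mm across, 30-44 mm; flat grip tab 30 x 12 mm, 44-72 mm. Point: on its axis, 36 mm above the foot. x: along tab and lugs, y: tab's thickness, z: up; half a turn looks the same.
- socket_mouth (a point): Centre of the mouth of the fixed lamp test socket, 38 mm above the table: grey tube 64 mm across on a round black base (86 mm across, 8 mm high). The 8 mm thick cover has a keyhole: round bore 31 mm in diameter with two opposite slots 10 mm wide reaching 25 mm from the axis. x: along the slots (half a turn is the same); z: up, out of the socket.
- socket_press (a joint): Travel of the sprung contact plate under the cover: 0 at rest (13 mm below the mouth), 0.009 m fully home (22 mm below). The lamp's foot presses on it; it resists with 3 N at first, 9 N fully home. At about 0.0055 the lugs come clear under the cover; only then can the lamp turn.
- socket_turn (a joint): Turn of the contact plate, whose groove takes the lugs, clockwise seen from above: 0 in line with the slots, 1.40 rad at the stop. A spring turns it back (0.02 to 0.08 N m). The lugs have about 0.1 rad of play in the groove.
- lamp_mid: The same fitting lamp as a whole, about 90 g; origin at the centre of its foot, axes as for its centre point. The three lamps are alike above the cap and may stand in any order.
- cover_glass_box_centre (a point): Small white box of cover glasses, 31x63x18 mm, a bystander; its centre.
- oil_bottle_centre (a point): Small bottle with a black cap, 30 mm across, 72 mm tall, a bystander; its centre.
- slide_mailer_centre (a point): White ribbed slide mailer lying flat, 36x86x10 mm, a bystander; its centre.
- tape_roll_centre (a point): Roll of tape lying flat, 56 mm across, 18 mm high, a bystander; its centre.

How it is judged (in metres and radians):
On the way, in this order (a step that is already met when the one before it is completed fails the run):
1. the fitting lamp is lifted off the table (height (world z) of lamp_mid_centre above 0.065 m and contact force between the fingers and lamp_mid above 0.5 N), for 0.1 s.
2. its lugs are through the slots and it presses the spring in (horizontal distance between lamp_mid_centre and socket_mouth below 0.006 m and angle between lamp_mid_centre's own z axis and vertical below 0.15 rad and value of joint socket_press above 0.005 m), for 0.1 s.
3. pressed in, it is twisted to the stop (horizontal distance between lamp_mid_centre and socket_mouth below 0.006 m and angle between lamp_mid_centre's own z axis and vertical below 0.15 rad and value of joint socket_press above 0.0065 m and value of joint socket_turn above 1.22 rad), for 0.2 s.
At the end, for the whole second after the job is handed in: Middle lamp in the socket, within 6 mm of its axis and 0.15 rad of upright, plate pressed 6.5 mm or more and turned 1.22 rad or more, lamp at rest and gripped by the fingers (over 1 N); other lamps and bystanders within 30 mm of their places, lamps and bottle upright (all of step 3 and height (world z) of lamp_mid_centre below 0.057 m and contact force between the fingers and lamp_mid above 1 N and linear speed of lamp_mid below 0.02 m/s and distance of each of lamp_narrow_centre, lamp_wide_centre, cover_glass_box_centre, oil_bottle_centre, slide_mailer_centre, tape_roll_centre from where it was at the start of the episode below 0.03 m and angle between each of lamp_narrow_centre, lamp_wide_centre, oil_bottle_centre's own z axis and vertical below 0.4 rad); the arm keeps its last pose, push and grip.
It fails at once if another lamp or a bystander is displaced by more than 30 mm or tipped over (distance of any of lamp_narrow_centre, lamp_wide_centre, cover_glass_box_centre, oil_bottle_centre, slide_mailer_centre, tape_roll_centre from where it was at the start of the episode above 0.03 m or angle between any of lamp_narrow_centre, lamp_wide_centre, oil_bottle_centre's own z axis and vertical above 0.4 rad).
It also fails if it takes over 45 s, if anything falls off the work surface, if the arm or the gripper's body presses on something with over 40 N, if the wrist force passes 120 N, or if a joint passes its speed limit or range.

## Working session

There is one attempt and no reset: what is moved stays moved. The work goes in short steps, each a Python script; the robot and the scene stay as the last script left them, time stands still between calls to the robot, and variables do not carry over. Pictures are saved under pics/ and viewed, about 8 in all and at most 12, crops included, and the job is handed in when it is done.

```bash
mkdir -p pics; ls
python3 - <<'E'
from rig import arm, readout, imaging
import cv2, numpy as np
o=readout.get_obs(); print(o['t'],o['position'],o['tool_rot'],o['grip_width'])
for c in("scene","top"):
    f=imaging.grab_frame(c)
    cv2.imwrite(f"pics/{c}0.png",cv2.resize(f["pixels"][:,:,::-1],(800,600)))
    R=cv2.Rodrigues(np.array(f["rvec"]))[0]; print(c,"campos",-R.T@np.array(f["tvec"]).ravel(), f["intrinsics"])
    for n in["lamp_mid_centre","lamp_narrow_centre","lamp_wide_centre","socket_mouth","lamp_mid","oil_bottle_centre","tape_roll_centre","slide_mailer_centre","cover_glass_box_centre"]:
        print(n,[(np.round(d["position"]).tolist(),round(d["conf"],2)) for d in imaging.landmark_of(f,n)])
E
```

```text
pics
0.0 [ 257.57288618 -596.10205486  230.3704427 ] [[ 9.17984274e-01  3.96616037e-01 -7.69974409e-04]
 [ 3.96616784e-01 -9.17982546e-01  1.78089583e-03]
 [-4.91222547e-07 -1.94021914e-03 -9.99998118e-01]] 1.0010823910849758
scene campos [ 116.73351228 -520.63645145  458.0238943 ] [[348.56249299   0.         245.3571038 ]
 [  0.         348.56249299 190.59747698]
 [  0.           0.           1.        ]]
lamp_mid_centre [([660.0, 217.0, 39.0], 0.68)]
lamp_narrow_centre [([646.0, 101.0, 39.0], 0.77)]
lamp_wide_centre [([566.0, 276.0, 39.0], 0.59)]
socket_mouth []
lamp_mid [([656.0, 214.0, -1.0], 0.52)]
oil_bottle_centre [([808.0, -115.0, 38.0], 0.56)]
tape_roll_centre [([450.0, 254.0, 6.0], 0.76)]
slide_mailer_centre [([356.0, 264.0, 4.0], 0.67)]
cover_glass_box_centre [([766.0, 31.0, 12.0], 0.57), ([657.0, 216.0, 37.0], 0.49), ([655.0, 210.0, 3.0], 0.46)]
top campos [406.86994179 102.94679352 976.87165376] [[368.68411666   0.         254.51264215]
 [  0.         368.68411666 195.38719214]
 [  0.           0.           1.        ]]
lamp_mid_centre [([658.0, 217.0, 34.0], 0.64)]
lamp_narrow_centre [([642.0, 105.0, 36.0], 0.54)]
lamp_wide_centre [([563.0, 282.0, 37.0], 0.71)]
socket_mouth [([687.0, -119.0, 40.0], 0.6)]
lamp_mid [([652.0, 218.0, -3.0], 0.53)]
oil_bottle_centre [([808.0, -114.0, 35.0], 0.59)]
tape_roll_centre [([449.0, 255.0, 8.0], 0.68)]
slide_mailer_centre [([358.0, 265.0, 3.0], 0.89)]
cover_glass_box_centre [([682.0, -123.0, 39.0], 0.54), ([767.0, 29.0, 12.0], 0.53), ([359.0, 264.0, 4.0], 0.22)]
```

View pics/scene0.png

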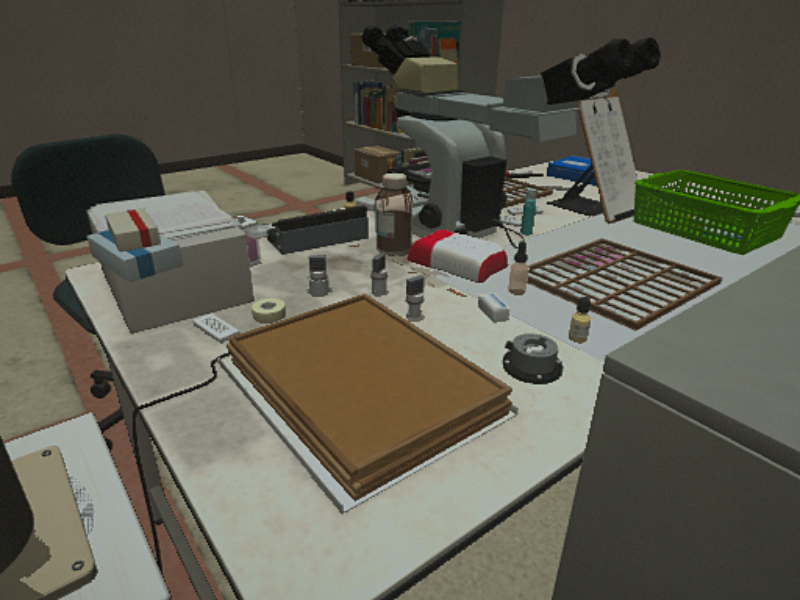

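View pics/top0.png

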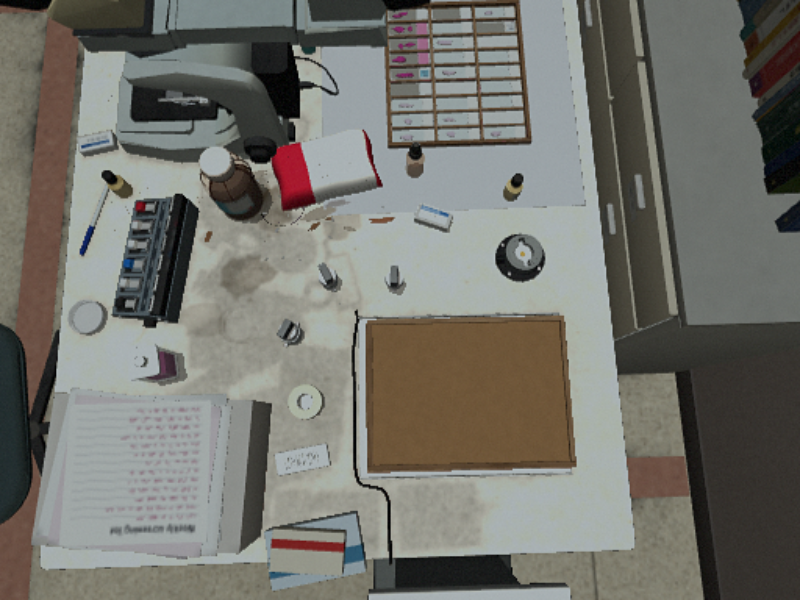

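```bash
cat > h.py <<'E'
from rig import arm, readout, imaging
import cv2, numpy as np
def proj(f,P):
    return cv2.projectPoints(np.array(P,float).reshape(-1,1,3),np.array(f["rvec"]),np.array(f["tvec"],float),np.array(f["intrinsics"]),None)[0].reshape(-1,2)
def onplane(f,uv,z):
    K=np.array(f["intrinsics"]);R=cv2.Rodrigues(np.array(f["rvec"]))[0];t=np.array(f["tvec"],float).ravel()
    c=-R.T@t; d=(R.T@np.linalg.inv(K)@np.c_[np.reshape(uv,(-1,2)),np.ones(len(np.reshape(uv,(-1,2))))].T).T
    return c+d*((z-c[2])/d[:,2])[:,None]
def crop(f,c,r,s):
    u,v=np.round(c).astype(int); return cv2.resize(f["pixels"][v-r:v+r,u-r:u+r,::-1],(s,s),interpolation=cv2.INTER_CUBIC)
def tri(fs,uvs):
    Ps=[np.array(f["intrinsics"])@np.c_[cv2.Rodrigues(np.array(f["rvec"]))[0],np.array(f["tvec"],float).ravel()] for f in fs]
    X=cv2.triangulatePoints(*Ps,*[np.array(u,float).reshape(2,1) for u in uvs]); return (X[:3]/X[3]).ravel()
E
python3 - <<'E'
from h import *
s=imaging.grab_frame("scene");t=imaging.grab_frame("top")
k=.64
print("cab corner",tri([s,t],[(607*k,365*k),(680*k,325*k)]))
L=[(565,279,36),(652,217,36),(644,103,36),(687,-119,38)]
rows=[np.hstack([crop(f,proj(f,[p])[0],20,200) for p in L]) for f in(s,t)]
for p in L: print(p,[np.round(proj(f,[p])[0]).tolist() for f in(s,t)])
cv2.imwrite("pics/c1.png",np.vstack(rows))
for n in["socket_mouth","lamp_mid_centre"]:
    m=imaging.cut_out(t,n); print(n,[(round(d["conf"],2),int(d["mask"].sum())) for d in m])
E
```

```text
cab corner [ 534.58249166 -305.64007553  166.74424177]
(565, 279, 36) [[204.0, 175.0], [185.0, 211.0]]
(652, 217, 36) [[241.0, 175.0], [208.0, 178.0]]
(644, 103, 36) [[264.0, 190.0], [252.0, 179.0]]
(687, -119, 38) [[342.0, 221.0], [335.0, 161.0]]
socket_mouth [(0.76, 779)]
lamp_mid_centre [(0.56, 141)]
```

View pics/c1.png

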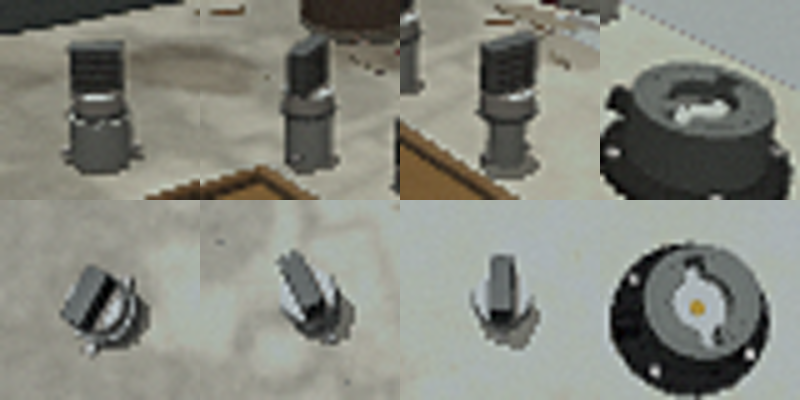

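```bash
cat >> h.py <<'E'
def circ(x,y,r,z,n=24):
    a=np.linspace(0,2*np.pi,n,endpoint=False); return np.c_[x+r*np.cos(a),y+r*np.sin(a),np.full(n,z)]
def rect(x,y,th,a,b,z):
    c,s=np.cos(th),np.sin(th); return np.array([[x+c*u-s*v,y+s*u+c*v,z] for u,v in((-a,-b),(a,-b),(a,b),(-a,b))])
def lampmask(f,x,y,th,S=4,z0=0):
    m=np.zeros((384*S,512*S),np.uint8)
    for P in([*circ(x,y,14,z0),*circ(x,y,14,z0+30)],[*circ(x,y,16,z0+30),*circ(x,y,16,z0+44)],[*rect(x,y,th,15,6,z0+44),*rect(x,y,th,15,6,z0+72)],[*rect(x,y,th,19,3,z0+3),*rect(x,y,th,19,3,z0+8)]):
        q=proj(f,P); cv2.fillConvexPoly(m,cv2.convexHull(np.round((q+.5)*S).astype(np.int32)),1)
    return cv2.resize(m.astype(np.float32),(512,384),interpolation=cv2.INTER_AREA)
def rectify(f,c,z,half=40,s=5):
    n=int(2*half*s); g=np.arange(n)/s-half
    # image up=+x, left=+y
    X,Y=np.meshgrid(-g,-g,indexing='ij'); P=np.stack([c[0]+X,c[1]+Y,np.full_like(X,z)],-1).reshape(-1,3)
    q=proj(f,P).reshape(n,n,2).astype(np.float32)
    return cv2.remap(f["pixels"],q[...,0],q[...,1],cv2.INTER_CUBIC)[:,:,::-1].copy()
E
python3 - <<'E'
from h import *
from scipy.optimize import minimize
s=imaging.grab_frame("scene");t=imaging.grab_frame("top")
M=[(f,max(imaging.cut_out(f,"lamp_mid"),key=lambda d:d["conf"])["mask"].astype(float)) for f in(s,t)]
for f,m in M: v,u=np.nonzero(m); print(m.sum(),u.mean(),v.mean())
def cost(p,sep=False):
    c=[np.abs(lampmask(f,*p)-m).sum() for f,m in M]; return c if sep else sum(c)
best=None
for th in np.arange(-1.5,1.6,.25):
    r=minimize(cost,[657,217,th],method="Nelder-Mead",options=dict(initial_simplex=[[657,217,th],[663,217,th],[657,223,th],[657,217,th+.25]],maxiter=60))
    if best is None or r.fun<best.fun: best=r
    print(round(th,2),np.round(r.x,2),r.fun)
print(best.x,cost(best.x,True))
x,y,th=best.x
a=rectify(t,(x,y),72)
def pl(img,c,P,col): cv2.polylines(img,[np.round(np.c_[(40-(P[:,1]-c[1]))*5,(40-(P[:,0]-c[0]))*5]).astype(np.int32)],True,col,1)
pl(a,(x,y),rect(x,y,th,15,6,72),(0,0,255))
b=rectify(t,(687,-119),38)
cv2.imwrite("pics/r1.png",np.hstack([a,b]))
E
```

```text
218.0 242.46330275229357 175.13761467889907
156.0 209.42307692307693 177.56410256410257
-1.5 [656.05 214.92  -1.85] 88.1875
-1.25 [655.17 214.39  -2.58] 67.125
-1.0 [ 6.5560e+02  2.1489e+02 -4.8000e-01] 119.5625
-0.75 [6.5498e+02 2.1437e+02 5.1000e-01] 66.3125
-0.5 [6.5570e+02 2.1529e+02 4.9000e-01] 65.4375
-0.25 [6.5579e+02 2.1537e+02 4.9000e-01] 65.8125
0.0 [6.5500e+02 2.1505e+02 4.7000e-01] 65.0
0.25 [6.5577e+02 2.1564e+02 5.0000e-01] 65.8125
0.5 [6.5513e+02 2.1434e+02 5.2000e-01] 66.125
0.75 [6.5571e+02 2.1533e+02 4.9000e-01] 65.125
1.0 [655.26 214.32   1.28] 90.25
1.25 [655.26 214.31   1.3 ] 90.625
1.5 [656.39 215.45   1.3 ] 88.8125
[6.54998764e+02 2.15046948e+02 4.68307200e-01] [np.float64(39.8125), np.float64(25.1875)]
```

View pics/r1.png

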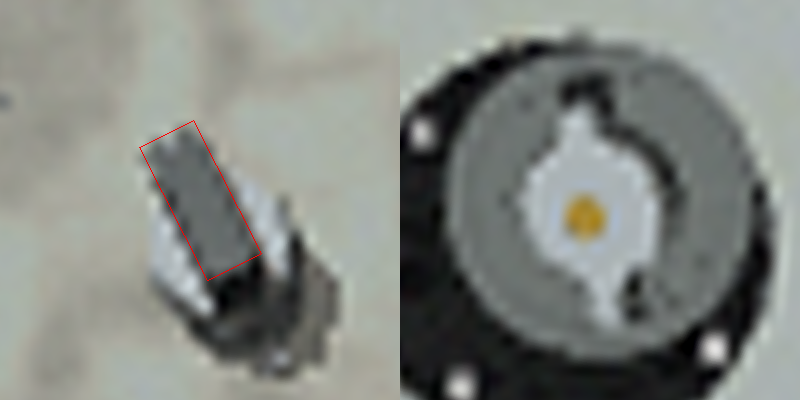

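```bash
cat >> h.py <<'E'
def Rz(p): c,s=np.cos(p),np.sin(p); return np.array([[c,s,0],[s,-c,0],[0,0,-1.]])
E
python3 - <<'E'
from h import *
t=imaging.grab_frame("top")
b=rectify(t,(687,-119),38).astype(int)
g=b.mean(2); cover=(g>85)&(g<140)
from scipy.ndimage import rotate
from scipy.optimize import differential_evolution
n=400; gg=np.arange(n)/5-40; X,Y=np.meshgrid(-gg,-gg,indexing='ij')
def cost(p):
    x,y,th=p; dx,dy=X-x,Y-y; r=np.hypot(dx,dy); u=dx*np.cos(th)+dy*np.sin(th); v=-dx*np.sin(th)+dy*np.cos(th)
    hole=(r<15.5)|((abs(u)<25)&(abs(v)<5)); ring=r<31
    return (ring&(hole==cover)).sum()/ring.sum()
r=differential_evolution(cost,[(-6,6),(-6,6),(-.8,.8)],seed=0); print("socket off",r.x,r.fun)
for base in(0,np.pi,-np.pi):
    print(base,[None if q is None else np.round(q,2).tolist() for q in [arm.ik(p,Rz(a+base)) for p,a in(((654,214.5,150),.5),((654,214.5,47),.5),((687,-119,150),.126),((687,-119,62),.126),((687,-119,62),-1.3),((687,-119,62),-1.45))]])
E
```

```text
socket off [ 0.23325375 -0.37062838  0.13706944] 0.08194657904499443
0 [[-0.33, 0.77, -0.05, 1.47, 0.04, 0.9, -1.46], [-0.4, 0.9, 0.08, 1.53, -0.09, 0.72, -1.35], [0.08, 0.78, 0.1, 1.45, -0.09, 0.91, -1.24], [0.07, 0.89, 0.12, 1.5, -0.13, 0.76, -1.21], [-0.13, 0.95, 0.5, 1.5, -0.55, 0.83, -2.3], [-0.15, 0.96, 0.53, 1.5, -0.59, 0.85, -2.42]]
3.141592653589793 [[0.15, 0.99, -1.06, 1.46, 0.89, 1.22, 1.05], [0.09, 1.06, -0.88, 1.51, 0.91, 1.02, 1.03], [0.48, 0.87, -0.68, 1.43, 0.59, 1.05, 1.38], [0.46, 0.97, -0.63, 1.48, 0.66, 0.91, 1.32], [0.27, 0.9, -0.26, 1.49, 0.29, 0.79, 0.18], [0.26, 0.9, -0.23, 1.49, 0.25, 0.78, 0.05]]
-3.141592653589793 [[0.15, 0.99, -1.06, 1.46, 0.89, 1.22, 1.05], [0.09, 1.06, -0.88, 1.51, 0.91, 1.02, 1.03], [0.48, 0.87, -0.68, 1.43, 0.59, 1.05, 1.38], [0.46, 0.97, -0.63, 1.48, 0.66, 0.91, 1.32], [0.27, 0.9, -0.26, 1.49, 0.29, 0.79, 0.18], [0.26, 0.9, -0.23, 1.49, 0.25, 0.78, 0.05]]
```

Run:
```python
from h import *
x,y,th=654.3,214.6,.49
R0=np.array(readout.get_obs()["tool_rot"])
arm.move_to([330,-330,300],R0)
arm.set_gripper(0.6,40)
arm.move_to([560,170,230],Rz(th))
arm.move_l([x,y,140],Rz(th))
arm.move_l([x,y,48],rate=100)
w0=readout.get_obs()
arm.set_gripper(0.0,40)
o=readout.get_obs(); print(o["t"],o["position"],o["force"],o["grip_width"])
arm.move_l([x,y,175],rate=120)
o=readout.get_obs(); print(o["t"],o["position"],o["force"],o["grip_width"])
arm.move_l([672,-60,175],Rz(.137),rate=200)
s=imaging.grab_frame("scene");t=imaging.grab_frame("top")
P=(672,-60,165)
cv2.imwrite("pics/h1.png",np.hstack([crop(f,proj(f,[P])[0],45,400) for f in(s,t)]))
for f in (s,t):
    print([(np.round(d["position"],1).tolist(),round(d["conf"],2)) for d in imaging.landmark_of(f,"lamp_mid_centre")],[(np.round(d["position"],1).tolist(),round(d["conf"],2)) for d in imaging.landmark_of(f,"lamp_mid")])
o=readout.get_obs(); print(o["t"],o["position"],o["force"])
```

```text
7.55 [654.76493299 214.82608229  48.69484459] [-0.19108209 -0.45785237  3.23612097] 0.12937606595333817
8.7583 [653.68761079 214.27030432 173.9876214 ] [-0.47125718 -0.91354008 -1.58107905] 0.12820903162228062
[([676.3, -55.1, 164.0], 0.78), ([689.9, -118.5, 36.6], 0.22)] [([672.2, -60.0, 123.4], 0.65), ([651.2, 98.5, 36.6], 0.47)]
[([671.6, -56.5, 161.8], 0.44)] [([669.5, -53.6, 122.3], 0.47)]
10.5833 [672.03475913 -59.38673765 175.03589272] [-0.02026485 -0.74777647 -0.97164279]
```

View pics/h1.png

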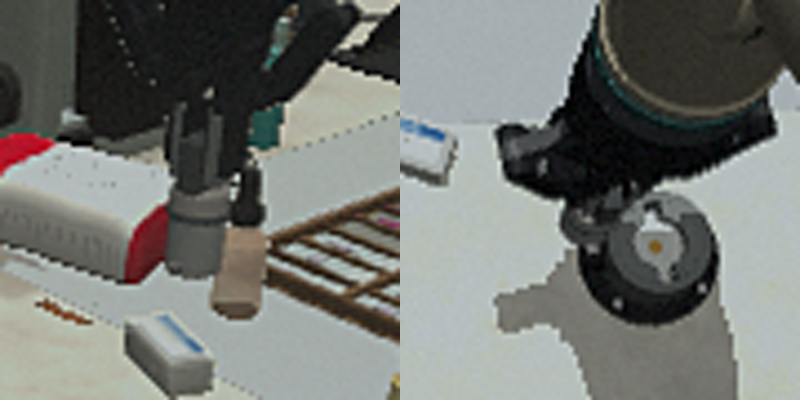

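Run:
```python
from h import *
arm.move_l([687.2,-119.4,112],Rz(.137),rate=150)
s=imaging.grab_frame("scene");t=imaging.grab_frame("top")
o=readout.get_obs(); p=o["position"]; print(o["t"],p)
z0=p[2]-48.5
m=max(imaging.cut_out(s,"lamp_mid"),key=lambda d:d["conf"]); m=m["mask"]
mod=lampmask(s,p[0],p[1],.137,z0=z0)
for v in range(150,240):
    if m[v].any(): u=np.nonzero(m[v])[0]; w=np.nonzero(mod[v]>.5)[0]; print(v,u.min(),u.max(), (w.min(),w.max()) if len(w) else None)
S=imaging.cut_out(s,"socket_mouth"); 
img=crop(s,proj(s,[(687,-119,60)])[0],30,600)
c=np.round(proj(s,[(687,-119,60)])[0]).astype(int)
def dr(P,col): cv2.polylines(img,[np.round((proj(s,P)+.5-c+30)*10).astype(np.int32)],True,col,1)
dr(circ(687.2,-119.4,32,38),(0,255,0)); dr(circ(687.2,-119.4,43,0),(0,255,0))
for z in(0,30): dr(circ(p[0],p[1],14,z0+z),(0,0,255))
dr(rect(p[0],p[1],.137,19,3,z0+3),(255,0,0))
cv2.imwrite("pics/h2.png",img)
```

```text
11.4167 [ 687.95164554 -117.8854467   113.03880989]
181 345 347 (np.int64(344), np.int64(353))
182 344 347 (np.int64(342), np.int64(353))
183 343 347 (np.int64(342), np.int64(353))
184 342 347 (np.int64(342), np.int64(353))
185 342 347 (np.int64(341), np.int64(353))
186 342 347 (np.int64(341), np.int64(352))
187 342 346 (np.int64(341), np.int64(352))
188 342 346 (np.int64(341), np.int64(352))
189 342 346 (np.int64(341), np.int64(352))
190 342 346 (np.int64(340), np.int64(352))
191 341 346 (np.int64(339), np.int64(351))
192 341 346 (np.int64(339), np.int64(352))
193 340 346 (np.int64(338), np.int64(353))
194 340 351 (np.int64(338), np.int64(353))
195 340 352 (np.int64(338), np.int64(353))
196 339 352 (np.int64(338), np.int64(353))
197 339 352 (np.int64(338), np.int64(353))
198 339 352 (np.int64(338), np.int64(352))
199 339 352 (np.int64(338), np.int64(352))
200 339 351 (np.int64(338), np.int64(352))
201 339 351 (np.int64(338), np.int64(351))
202 339 351 (np.int64(338), np.int64(351))
203 338 351 (np.int64(338), np.int64(351))
204 338 350 (np.int64(338), np.int64(350))
205 338 350 (np.int64(338), np.int64(350))
206 338 350 (np.int64(338), np.int64(350))
207 338 350 (np.int64(337), np.int64(350))
208 338 350 (np.int64(337), np.int64(350))
209 338 350 (np.int64(337), np.int64(350))
210 338 350 (np.int64(337), np.int64(349))
211 338 349 (np.int64(338), np.int64(349))
212 339 349 (np.int64(339), np.int64(349))
213 342 347 (np.int64(342), np.int64(348))
```

View pics/h2.png

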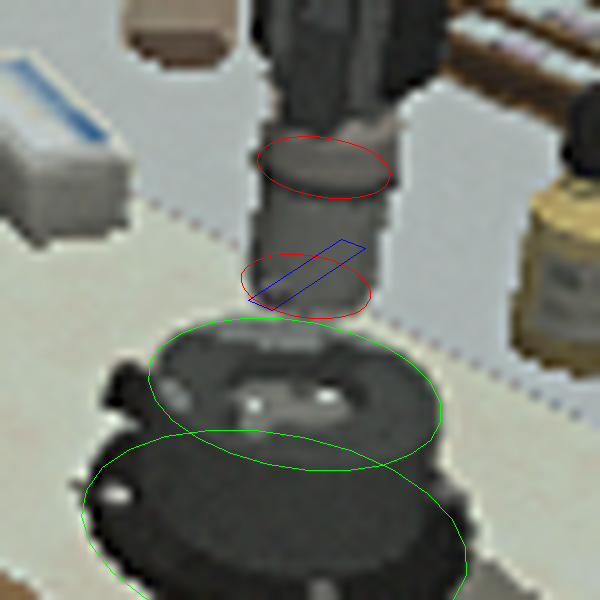

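Run:
```python
from h import *
from scipy.optimize import minimize_scalar
o=readout.get_obs(); p=o["position"]; print(o["t"],p,np.round(o["tool_rot"],3).tolist())
z0=p[2]-48.5
for i in range(3):
    s=imaging.grab_frame("scene")
    m=max(imaging.cut_out(s,"lamp_mid"),key=lambda d:d["conf"])["mask"].astype(float)
    v0=int(proj(s,[(p[0],p[1],z0+28)])[0][1])+2
    for zz in(-1,0,1):
        r=minimize_scalar(lambda d:np.abs(lampmask(s,p[0]+d*.99,p[1]+d*.137,.137,z0=z0+zz)-m)[v0:].sum(),bounds=(-6,6),method="bounded"); print(zz,round(r.x,2),round(r.fun,1),end=' | ')
    print()
# tube edges for scene calibration: socket mask vs model
def sm(x,y):
    S=4;k=np.zeros((384*S,512*S),np.uint8)
    for P in([*circ(x,y,43,0),*circ(x,y,43,8)],[*circ(x,y,32,8),*circ(x,y,32,38)]):
        cv2.fillConvexPoly(k,cv2.convexHull(np.round((proj(f,P)+.5)*S).astype(np.int32)),1)
    return cv2.resize(k.astype(np.float32),(512,384),interpolation=cv2.INTER_AREA)
from scipy.optimize import minimize
for f in(s,imaging.grab_frame("top")):
    for d in imaging.cut_out(f,"socket_mouth")[:2]:
        k=d["mask"].astype(float)
        r=minimize(lambda q:np.abs(sm(*q)-k).sum(),[687,-119],method="Nelder-Mead",options=dict(initial_simplex=[[684,-122],[691,-120],[686,-115]])); print(d["conf"],k.sum(),r.x,r.fun)
```

```text
11.5167 [ 687.82775653 -118.16016615  113.08886519] [[0.99, 0.138, 0.002], [0.138, -0.99, 0.0], [0.002, -0.0, -1.0]]
-1 4.25 161.9 | 0 5.59 154.9 | 1 5.31 149.6 | 
-1 3.15 13.1 | 0 2.53 11.4 | 1 1.68 10.6 | 
-1 3.17 11.6 | 0 2.09 10.2 | 1 1.84 11.5 | 
0.75 1007.0 [ 690.21532035 -117.73368552] 61.5625
0.93 587.0 [ 686.74690723 -119.37434575] 197.125
```

```bash
cat >> h.py <<'E'
def st(tag=""):
    o=readout.get_obs(); R=np.array(o["tool_rot"]); print(tag,round(o["t"],2),np.round(o["position"],2),"F",np.round(o["force"],2),"T",np.round(o["wrist_torque"],2),"yaw",round(np.arctan2(R[1,0],R[0,0]),3),"g",round(o["grip_width"],3),flush=True); return o
E
python3 - <<'E'
from h import *
T=np.array([686.4,-119.5]); st()
arm.move_l([*T,92],Rz(.137),rate=60); arm.sleep(.3); o=st("settled")
T2=T+(T-o["position"][:2])
arm.move_l([*T2,92],rate=30); arm.sleep(.2); st("corr")
print(arm.move_l([*T2,74],rate=25,until_force=3)); st("down")
arm.sleep(.2); st()
E
```

```text
11.97 [ 687.17 -119.41  112.  ] F [ 0.03  0.68 -0.58] T [0.01 0.02 0.01] yaw 0.137 g 0.132
settled 12.75 [ 686.64 -119.52   92.35] F [0.15 0.71 0.11] T [-0.03  0.01 -0.01] yaw 0.137 g 0.13
corr 13.2 [ 686.18 -119.46   92.03] F [-0.13  0.41 -0.66] T [0.03 0.01 0.05] yaw 0.137 g 0.132
False
down 14.07 [ 686.14 -119.44   73.97] F [ 0.52  0.3  -1.09] T [ 0.   -0.03  0.03] yaw 0.137 g 0.135
 14.27 [ 686.16 -119.5    74.04] F [ 0.21 -0.3  -1.03] T [ 0.02 -0.04 -0.02] yaw 0.137 g 0.131
```

Run:
```python
from h import *
arm.set_gripper(0.0,90); st("grip")
p=[686.1,-119.5]
for z in(70,67,65,64,63):
    hit=arm.move_l([*p,z],rate=20,until_force=14); o=st(f"{z} {hit}")
    if hit or o["force"][2]>12: break
arm.sleep(.2); st()
```

```text
grip 14.48 [ 686.16 -119.48   74.03] F [ 0.32 -0.62 -1.66] T [ 0.06 -0.05  0.01] yaw 0.137 g 0.12
70 False 14.83 [ 686.27 -119.55   70.37] F [-0.87  0.41  3.31] T [ 0.03  0.23 -0.  ] yaw 0.137 g 0.122
67 False 15.13 [ 686.32 -119.53   67.3 ] F [-0.7  -0.29  5.99] T [ 0.1   0.32 -0.06] yaw 0.137 g 0.119
65 False 15.38 [ 686.31 -119.54   65.47] F [-1.67  1.13  5.83] T [ 0.15  0.39 -0.  ] yaw 0.137 g 0.117
64 False 15.63 [ 686.34 -119.56   64.75] F [-1.27 -0.31  7.91] T [0.07 0.49 0.04] yaw 0.137 g 0.12
63 False 15.88 [ 686.44 -119.54   64.67] F [-2.99  1.12 12.26] T [0.14 0.83 0.02] yaw 0.137 g 0.117
 16.08 [ 686.45 -119.53   64.68] F [-4.13  0.7  13.07] T [ 0.16  0.86 -0.02] yaw 0.137 g 0.121
```

Run:
```python
from h import *
c=np.array([687.1,-119.4])
for a in np.arange(.137,-1.5,-.2)[1:].tolist()+[-1.32]:
    arm.move_l([*(c-.8*np.array([np.cos(a),np.sin(a)])),63],Rz(a),rate=10); o=st(f"{a:.2f}")
    if abs(o["wrist_torque"][2])>1 or a<-1.3: break
```

```text
-0.06 16.43 [ 686.43 -119.19   64.67] F [-3.62  1.23 13.24] T [0.24 0.96 0.05] yaw -0.063 g 0.118
-0.26 16.78 [ 686.46 -118.89   64.66] F [-3.38  0.72 13.26] T [0.23 0.97 0.04] yaw -0.263 g 0.123
-0.46 17.13 [ 686.51 -118.63   64.64] F [-3.16  1.08 11.82] T [0.33 0.97 0.06] yaw -0.463 g 0.122
-0.66 17.48 [ 687.12 -118.59   64.69] F [-3.27  1.2  11.71] T [0.29 0.78 0.06] yaw -0.663 g 0.123
-0.86 17.83 [ 687.22 -118.45   64.67] F [-2.89  1.02 12.11] T [0.38 0.7  0.08] yaw -0.863 g 0.118
-1.06 18.18 [ 687.4  -118.39   64.7 ] F [-2.25  1.85 12.88] T [0.26 0.7  0.02] yaw -1.063 g 0.12
-1.26 18.53 [ 687.55 -118.31   64.69] F [-2.49  0.72 12.01] T [0.39 0.73 0.09] yaw -1.263 g 0.12
-1.46 18.88 [ 686.65 -118.13   64.65] F [-4.91  2.23 15.07] T [0.46 1.24 0.04] yaw -1.462 g 0.12
```

Run:
```python
from h import *
c=np.array([687.1,-119.4]); arm.sleep(.2); st()
for a in(-1.5,-1.54,-1.58):
    arm.move_l([*(c-.8*np.array([np.cos(a),np.sin(a)])),63],Rz(a),rate=10); arm.sleep(.2); o=st(f"{a:.2f}")
    if abs(o["wrist_torque"][2])>.4: break
s=imaging.grab_frame("scene");t=imaging.grab_frame("top")
cv2.imwrite("pics/f1.png",np.hstack([crop(f,proj(f,[(687,-119,60)])[0],30,400) for f in(s,t)]))
for f in(s,t):
  for n in("lamp_mid_centre","lamp_mid","lamp_narrow_centre","lamp_wide_centre","oil_bottle_centre"): print(n,[(np.round(d["position"],1).tolist(),round(d["conf"],2)) for d in imaging.landmark_of(f,n)][:1])
```

```text
19.08 [ 686.61 -118.13   64.62] F [-3.77  0.87 14.29] T [0.45 1.2  0.03] yaw -1.462 g 0.123
-1.50 19.53 [ 686.58 -118.17   64.64] F [-4.47  0.88 14.16] T [0.47 1.3  0.23] yaw -1.499 g 0.123
-1.54 19.98 [ 686.52 -118.26   64.66] F [-4.58  1.42 14.13] T [0.46 1.33 0.37] yaw -1.538 g 0.116
-1.58 20.43 [ 688.4  -118.64   64.7 ] F [-1.18  0.87 11.39] T [0.26 0.36 0.03] yaw -1.58 g 0.118
lamp_mid_centre [([689.6, -116.2, 53.2], 0.58)]
lamp_mid [([691.1, -121.6, 15.9], 0.48)]
lamp_narrow_centre [([651.3, 103.4, 36.9], 0.7)]
lamp_wide_centre [([564.3, 276.7, 38.6], 0.78)]
oil_bottle_centre [([805.4, -112.1, 37.4], 0.76)]
lamp_mid_centre [([688.1, -118.6, 50.5], 0.39)]
lamp_mid [([684.0, -114.8, 14.5], 0.57)]
lamp_narrow_centre [([640.8, 105.1, 40.0], 0.7)]
lamp_wide_centre [([765.6, 30.8, 13.8], 0.69)]
oil_bottle_centre [([809.5, -113.7, 37.3], 0.54)]
```

View pics/f1.png

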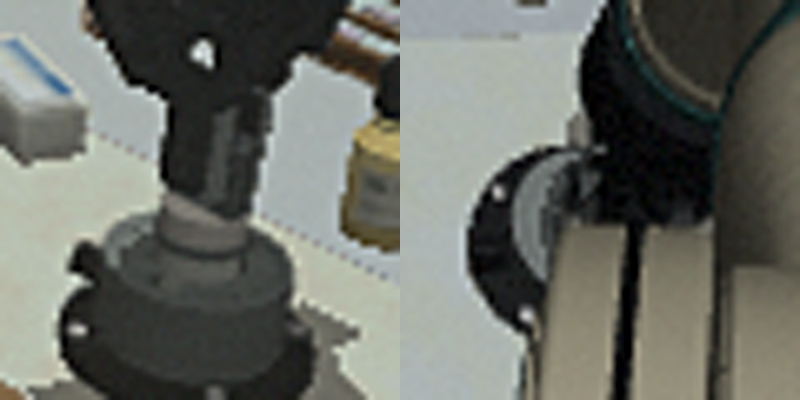

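Run:
```python
from h import *
arm.set_gripper(0.0,110)
p=readout.get_obs()["position"][:2].copy(); st("now")
for a in(-1.6,-1.62,-1.64,-1.66,-1.68):
    arm.move_l([687.4,-118.9,63],Rz(a),rate=10); arm.sleep(.25)
    T=np.mean([readout.get_obs()["wrist_torque"][2] for _ in range(3)]); o=st(f"{a:.2f} {T:.2f}")
    if T>.25: break
print(o["joint_positions"])
```

```text
now 21.25 [ 688.44 -118.65   64.78] F [-1.41  1.06 12.43] T [0.28 0.4  0.1 ] yaw -1.58 g 0.117
-1.60 0.09 21.75 [ 688.63 -118.78   64.78] F [-1.29  0.65 11.36] T [0.33 0.44 0.09] yaw -1.599 g 0.113
-1.62 0.06 22.25 [ 688.68 -118.87   64.74] F [-1.47  0.32 11.34] T [0.23 0.35 0.06] yaw -1.619 g 0.12
-1.64 0.07 22.75 [ 688.76 -118.97   64.77] F [-1.53  0.53 11.27] T [0.33 0.35 0.07] yaw -1.639 g 0.118
-1.66 0.01 23.25 [ 688.83 -119.04   64.75] F [-0.58  2.03 10.08] T [0.23 0.31 0.01] yaw -1.66 g 0.111
-1.68 0.04 23.75 [ 688.92 -119.1    64.77] F [-1.04  0.33 11.13] T [0.21 0.33 0.04] yaw -1.68 g 0.112
[-0.03544827  0.90879255  0.30918654  1.49731411 -0.34603234  0.78620912
 -2.84327063]
```

```bash
cat >> h.py <<'E'
def avg(tag="",n=25):
    F=[];T=[]
    for _ in range(n):
        arm.sleep(.01); o=readout.get_obs(); F.append(o["force"]);T.append(o["wrist_torque"])
    R=np.array(o["tool_rot"]); print(tag,round(o["t"],2),np.round(o["position"],2),"F",np.round(np.mean(F,0),2),"T",np.round(np.mean(T,0),3),"yaw",round(np.arctan2(R[1,0],R[0,0]),3),"g",round(o["grip_width"],3),flush=True); return np.mean(T,0)
E
python3 - <<'E'
from h import *
s=imaging.grab_frame("scene")
avg("now")
for a in(-1.6,-1.5,-1.3,-1.1):
    arm.move_l([687.4,-118.9,63],Rz(a),rate=10); avg(f"{a}")
s2=imaging.grab_frame("scene")
cv2.imwrite("pics/g1.png",np.hstack([crop(f,proj(f,[(687,-119,70)])[0],16,400) for f in(s,s2)]))
E
```

```text
now 24.01 [ 688.93 -119.11   64.78] F [-0.92  0.75 10.73] T [0.207 0.274 0.052] yaw -1.68 g 0.116
-1.6 24.47 [ 688.95 -119.1    64.76] F [-0.78  0.95 10.49] T [0.198 0.249 0.05 ] yaw -1.6 g 0.116
-1.5 24.93 [ 688.92 -119.09   64.73] F [-0.69  0.63 10.56] T [0.196 0.254 0.054] yaw -1.5 g 0.113
-1.3 25.48 [ 688.95 -118.88   64.78] F [-1.13  0.78 10.67] T [0.256 0.27  0.04 ] yaw -1.3 g 0.115
-1.1 26.04 [ 688.91 -118.7    64.77] F [-1.02  1.25 10.75] T [0.295 0.304 0.036] yaw -1.1 g 0.109
```

View pics/g1.png

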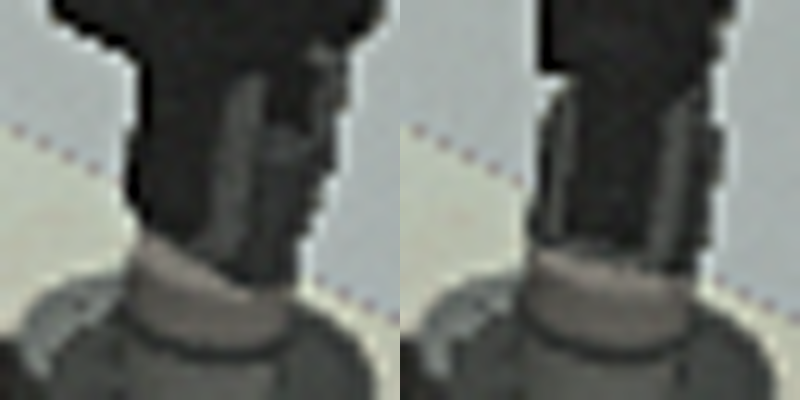

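Run:
```python
from h import *
for a in(-.8,-.4,-.8,-1.1,-1.3,-1.36,-1.42,-1.46,-1.5,-1.54):
    arm.move_l([687.4,-118.9,63.3],Rz(a),rate=10); T=avg(f"{a}",12)
    if T[2]>.13: break
print(readout.get_obs()["joint_positions"])
```

```text
-0.8 26.64 [ 688.79 -118.6    64.78] F [-0.78  1.27  9.63] T [0.274 0.238 0.02 ] yaw -0.8 g 0.115
-0.4 27.29 [ 688.52 -120.45   64.78] F [-1.   -1.03  9.39] T [-0.357  0.285 -0.235] yaw -0.401 g 0.113
-0.8 27.94 [ 688.38 -120.28   64.76] F [-1.3  -1.03  9.47] T [-0.287  0.383  0.039] yaw -0.8 g 0.111
-1.1 28.49 [ 688.19 -120.3    64.78] F [-1.73 -1.03  9.88] T [-0.255  0.449  0.045] yaw -1.1 g 0.118
-1.3 28.94 [ 688.41 -120.14   64.77] F [-1.23 -0.71  9.63] T [-0.203  0.351  0.02 ] yaw -1.3 g 0.113
-1.36 29.29 [ 688.52 -120.12   64.8 ] F [-1.37 -0.69  9.44] T [-0.196  0.321  0.048] yaw -1.36 g 0.117
-1.42 29.64 [ 688.58 -120.09   64.8 ] F [-0.93 -0.67  9.27] T [-0.175  0.285  0.052] yaw -1.42 g 0.113
-1.46 29.99 [ 688.61 -120.08   64.78] F [-0.54 -0.69  9.21] T [-0.165  0.244  0.051] yaw -1.46 g 0.114
-1.5 30.34 [ 688.62 -120.08   64.75] F [-0.63 -0.43  9.35] T [-0.164  0.224  0.054] yaw -1.5 g 0.114
-1.54 30.69 [ 688.7  -120.03   64.8 ] F [-0.59 -0.72  9.22] T [-0.141  0.2    0.043] yaw -1.54 g 0.113
[-0.0157512   0.90379672  0.27319657  1.49675029 -0.30451146  0.77965809
 -2.73578006]
```

Run:
```python
from h import *
arm.move_l([687.4,-119.3,63.3],Rz(-.42),rate=10); avg("-.42",5)
for a in(-.34,-.26,-.18,-.1,-.02,.06,.13):
    arm.move_l([687.4,-119.3,63.3],Rz(a),rate=10); T=avg(f"{a}",5)
    if T[2]<-1.2: break
```

```text
-.42 32.0 [ 688.5  -120.5    64.75] F [-1.36 -0.87  9.73] T [-0.228  0.281 -0.275] yaw -0.422 g 0.117
-0.34 32.29 [ 689.23 -119.17   65.44] F [-1.82  1.54 12.97] T [0.347 0.19  0.018] yaw -0.34 g 0.115
-0.26 32.58 [ 689.27 -118.63   65.55] F [-1.79  1.42 12.73] T [0.354 0.217 0.016] yaw -0.26 g 0.115
-0.18 32.88 [ 689.27 -118.51   65.49] F [-2.09  2.01 12.77] T [0.428 0.223 0.058] yaw -0.18 g 0.119
-0.1 33.17 [ 689.28 -118.84   65.54] F [-1.98  1.23 13.04] T [0.354 0.264 0.025] yaw -0.1 g 0.113
-0.02 33.46 [ 688.77 -119.91   65.41] F [-2.73 -0.7  12.86] T [-0.021  0.418  0.038] yaw -0.02 g 0.117
0.06 33.75 [ 688.46 -120.39   65.28] F [-2.56 -0.71 12.85] T [-0.235  0.505 -0.051] yaw 0.059 g 0.117
0.13 34.04 [ 688.32 -120.44   64.79] F [-1.99 -1.    9.44] T [-0.249  0.409  0.023] yaw 0.13 g 0.109
```

Run:
```python
from h import *
for a in(-.3,-.8,-1.2,-1.3,-1.36,-1.4,-1.43,-1.45):
    arm.move_l([687.4,-119.3,62.8],Rz(a),rate=10); T=avg(f"{a}",5)
    if abs(T[2])>.12 or readout.get_obs()["position"][2]>65.2: break
```

```text
-0.3 34.67 [ 687.78 -120.5    64.72] F [-3.26 -0.91 13.35] T [-0.188  0.894  0.025] yaw -0.3 g 0.113
-0.8 35.36 [ 687.19 -120.29   64.68] F [-4.43 -0.19 14.35] T [-0.093  1.209  0.084] yaw -0.8 g 0.116
-1.2 35.95 [ 686.88 -119.87   64.72] F [-5.19  0.46 15.61] T [0.11  1.381 0.081] yaw -1.2 g 0.114
-1.3 36.24 [ 687.61 -119.73   64.7 ] F [-3.99  0.54 13.85] T [0.174 0.992 0.07 ] yaw -1.3 g 0.114
-1.36 36.53 [ 688.12 -119.66   64.73] F [-2.7   1.06 13.37] T [0.131 0.732 0.093] yaw -1.36 g 0.112
-1.4 36.83 [ 688.23 -119.67   64.72] F [-2.66  0.64 12.77] T [0.13  0.712 0.243] yaw -1.399 g 0.114
```

Run:
```python
from h import *
avg("hold",20); avg("hold",20)
s=imaging.grab_frame("scene")
for n in("lamp_mid_centre","lamp_narrow_centre","lamp_wide_centre","oil_bottle_centre"): print(n,[np.round(d["position"]).tolist() for d in imaging.landmark_of(s,n)][:1])
arm.close_job(); st("end")
```

```text
hold 36.99 [ 688.23 -119.65   64.71] F [-2.69  0.39 12.8 ] T [0.146 0.711 0.244] yaw -1.399 g 0.111
hold 37.16 [ 688.22 -119.69   64.72] F [-2.41  0.52 12.83] T [0.15  0.699 0.251] yaw -1.399 g 0.112
lamp_mid_centre [[692.0, -116.0, 53.0]]
lamp_narrow_centre [[649.0, 100.0, 40.0]]
lamp_wide_centre [[563.0, 275.0, 38.0]]
oil_bottle_centre [[810.0, -115.0, 37.0]]
the job is handed in; nothing more can be done
the job is handed in; nothing more can be done
```

I put the fitting lamp in the socket, pressed it fully home and twisted it clockwise to the stop. I handed the job in at about 37 s with the arm still holding it there. I had no direct reading of the plate's travel or turn, so the end state is judged from tool height and wrist force and torque.

**Slip on the way:** My first twist went too far, about 0.1 rad past where the stop torque began. The readings suggest the lugs jumped out of the plate's groove. I turned back until they dropped in again, which showed as the tool rising about 0.7 mm and then falling back. Then I twisted again, more gently. I believe steps 2 and 3 were already met before the slip, but I can't confirm that.

**Last checks:**
- **Pressed home:** the tool was steady at z = 64.7 mm with about 13 N of press, which matches the fully home height.
- **At the stop:** the twisting torque jumped from about 0.08 to 0.25 N m at the final angle of −1.40 rad. That is about 1.5 rad from the slots, less the play in the groove.
- **Held:** the gripper was still closed on the tab; the last grip force I set was 110 N.
- **Lamp position:** the scene camera put the lamp centre at (692, −116, 53). The tool was at x = 688.2, y = −119.7, and I had measured the socket at about (687, −119). The camera's x and y are a few mm off, about what the network and camera calibration allow.
- **Other objects:** the other two lamps and the oil bottle read within a few mm of their starting places. I did not re-check the cover glass box, slide mailer or tape roll, but the arm never worked close to them.

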